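# Find the full carton by tipping and slide it home

## Robot

A 6-joint arm with a two-finger parallel gripper is mounted at the origin on a cart in front of the work surface, level with it; the furniture and walls round the work are solid. World frame = base frame: x ahead of the robot, y to its left, z up, the work surface at z = 0. Lengths are in m, angles in rad, forces in N, time in s.
With the tool pointing down it reaches from about 0.25 to 0.775 m from the base axis. Payload 4 kg.
Tool frame: the origin (TCP) lies on the centre line of the jaws, within the pads' length; the fingertips stand 14 mm ahead of it and the grasp point (between the pads) lies 5 mm behind it (robot.tcp_to_tips is the distance from the TCP to the fingertips, in m); z points along the fingers, y is the line along which they close (so a half turn about z gives the same grasp; the last joint's range is limited). The gripper opens to 94 mm and grips with 3 to 60 N. Pads are 16 mm wide; open, the fingers measure 119 mm over their backs; the gripper's body (75 mm by 177 mm) begins 78 mm behind the grasp point.
Start: joints at [-1.262, 0.087, 1.371, -0, 1.684, -0.103], TCP at [0.22, -0.504, 0.22] pointing down, gripper open.
Joint ranges: [-3.1, 3.1], [-0.76, 2.03], [0.27, 2.55], [-1.08, 4.22], [0.17, 2.65], [-2.57, 2.57]. Speed limits (rad/s): [2.79, 2.79, 3.14, 3.14, 3.14, 3.14].

## Interface

Orientations are given as [roll, pitch, yaw] about the fixed x, y, z axes, in that order (R = Rz(yaw) Ry(pitch) Rx(roll)).
In Python, from bench import robot gives the robot as it stands.
- The arm moves only by the tool carry_out, never from a script. Its argument "increments" is a list of rows, each a list of 3 entries, a list of its own where there are three numbers: the closure in counts, from 0 (fully open) to 255 (shut), then the shift along the tool's x, y, z in mm, then the turn about the tool's z in degrees. In form: [[fingers, [dx, dy, dz], twist], ...]. A call has 1 to 8 rows; each row shifts and turns the commanded pose from where the row before left it, along the tool's axes as they then stand; what a row does not reach is not made up. A row lasts 1/10 s, in which the tool goes at most 50 mm and 8.59 degrees, less where a joint would pass 70% of its speed; a pose out of reach is approached as far as the arm can. A call with a gripper value outside its range is refused whole. The fingers move at their own pace and stop on an object; the grip force is fixed at half the most. Time passes only in rows, so rows that do not move let the fingers close. It gives the time, the measured TCP pose, the force, the opening and the grip force at its end, in the units of the state.
- robot.get_obs(): the state, without advancing time (a new reading comes with each control period).
- robot.snapshot(name): name is "side" or "top" or "wrist"; returns the picture (420x560x3 uint8, blue, green, red); there is no depth.
- robot.get_calibration(name): a dict with "vfov" (degrees; the focal length in pixels is half the picture's height over the tangent of half this angle, whatever the lens; pixels are square), "cx", "cy" (the principal point, pixels), "T" (4x4, takes a point from camera to world coordinates). Camera axes: x right, y down, z forward; pixel columns grow to the right and rows downward; lengths in m; the calibration is good to about 2 mm. A picture is of the moment at which its call begins: read the wrist's pose just before it. get_calibration takes no time and is no camera call; for the wrist camera it gives the pose at the moment of the call.
- robot.close_job(): hands the job in; it is judged then, once.
The state is a dict: "time": time; "joint_positions": joint angles; "qvel": joint speeds; "joint_torque": joint torques, N m; "tool_pos": TCP position; "ee_rot": TCP orientation; "wrist_force": force on the tool from outside, world axes, zero at the start; "wrist_torque": the same for the moment, N m; "width": finger opening in m; "finger_force": force on a finger pad.
Only numpy, scipy, OpenCV 4.12 (cv2) and the standard library are available. Lean on these libraries where they do the work, as an engineer would, in place of code of your own. Each camera call takes 0.05 s, during which the arm holds its last target. There are 200 camera calls.

## Task

One of the three pipette-tip cartons is full and the other two are nearly empty: tip one end of a carton up a little, its other end staying down on the bench, and feel by the weight which is the full one. Then slide the full carton along the bench, never lifting it clear (its base is only tucked shut), end first into the aluminium stop until it is gently home, square and flush against the back bar, and let go. Leave the two empties standing in their places and do not push over or shift the other things.

Things in the scene. Friction and masses are not known exactly. Their poses are not given: they have to be found in the camera images.
- carton_a_mid (a point): centre (44 mm above base) of one of three look-alike white and teal closed card cartons, 111 mm long (its x), 67 mm wide (its y), 88 mm high (z up), stiff sides, friction on the bench 0.5 to 0.7, contents in the middle. One is full (0.5 to 0.8 kg), two are nearly empty (0.12 kg each); which one is full changes from run to run and cannot be seen. They stand side by side in a row, ends towards the robot within 0.2 rad.
- carton_a: the same carton as carton_a_mid; origin at the centre of its base, x along its 111 mm length, z up.
- carton_a_end1 (a point): middle of the lower edge of carton_a's end at its +x side (the end that faces away from the robot at yaw 0); at bench level when it stands.
- carton_a_end2 (a point): middle of the lower edge of carton_a's end at its -x side; at bench level when it stands.
- carton_b_mid (a point): centre (44 mm above base) of one of three look-alike white and teal closed card cartons, 111 mm long (its x), 67 mm wide (its y), 88 mm high (z up), stiff sides, friction on the bench 0.5 to 0.7, contents in the middle. One is full (0.5 to 0.8 kg), two are nearly empty (0.12 kg each); which one is full changes from run to run and cannot be seen. They stand side by side in a row, ends towards the robot within 0.2 rad.
- carton_b: the same carton as carton_b_mid; origin at the centre of its base, x along its 111 mm length, z up.
- carton_b_end1 (a point): middle of the lower edge of carton_b's end at its +x side (the end that faces away from the robot at yaw 0); at bench level when it stands.
- carton_b_end2 (a point): middle of the lower edge of carton_b's end at its -x side; at bench level when it stands.
- carton_c_mid (a point): centre (44 mm above base) of one of three look-alike white and teal closed card cartons, 111 mm long (its x), 67 mm wide (its y), 88 mm high (z up), stiff sides, friction on the bench 0.5 to 0.7, contents in the middle. One is full (0.5 to 0.8 kg), two are nearly empty (0.12 kg each); which one is full changes from run to run and cannot be seen. They stand side by side in a row, ends towards the robot within 0.2 rad.
- carton_c: the same carton as carton_c_mid; origin at the centre of its base, x along its 111 mm length, z up.
- carton_c_end1 (a point): middle of the lower edge of carton_c's end at its +x side (the end that faces away from the robot at yaw 0); at bench level when it stands.
- carton_c_end2 (a point): middle of the lower edge of carton_c's end at its -x side; at bench level when it stands.
- stop: aluminium end stop fixed to the bench: back bar 110 mm wide, 12 thick, 28 high, and a cheek at either side reaching 24 mm out towards the robot; 77 mm between the cheeks (84 at the mouth). Origin at bench level in the middle of the bar's face; x into the bar, away from the robot; y along it. A carton is home with one 67 mm wide end flat on the face, its centre 55.5 mm in front. Rigid.
- beaker: empty 100 ml beaker, 54x59 mm, 68 mm high, left of the row; origin at the centre of its base. A bystander.
- vial: small vial with black cap, diameter 25 mm, 53 mm high, between the row and the robot; origin at the centre of its base. A bystander.
- amber_jar: jar with amber lid, diameter 66 mm, 99 mm high, behind the bench meter; origin at the centre of its base. A bystander.
- kitchen_timer: white kitchen timer, 46x66 mm, 61 mm high, behind the stop; origin at the centre of its base. A bystander.
There are look-alikes about, which are no part of the job. What is shaped like the carton_a but red or yellow is not meant.

How it is judged:
On the way:
1. one end of a carton is tipped up a little (more than 0.04 rad) and kept so for 0.3 s ((angle between carton_a_mid's own z axis and vertical between 0.04 and 0.4 rad or angle between carton_b_mid's own z axis and vertical between 0.04 and 0.4 rad or angle between carton_c_mid's own z axis and vertical between 0.04 and 0.4 rad)), for 0.3 s.
At the end, for the whole second after the job is handed in: The full carton (contact forces over 5 N) stands in the stop: its end within 3.5 mm of the back bar, centred within 9 mm, square within 0.06 rad. The two empties are within 40 mm of where they began. All three cartons stand upright (0.04 rad), at rest (((x of carton_a_mid in the frame of stop between -0.059 and -0.05 m and y of carton_a_mid in the frame of stop between -0.009 and 0.009 m and angle between the x axis of carton_a_mid and the x axis of stop, either way round below 0.06 rad and contact force between carton_a and anything else above 5 N and distance of each of carton_b_mid, carton_c_mid from where it was at the start of the episode below 0.04 m and angle between each of carton_a_mid, carton_b_mid, carton_c_mid's own z axis and vertical below 0.04 rad and linear speed of each of carton_a, carton_b, carton_c below 0.01 m/s) or (x of carton_b_mid in the frame of stop between -0.059 and -0.05 m and y of carton_b_mid in the frame of stop between -0.009 and 0.009 m and angle between the x axis of carton_b_mid and the x axis of stop, either way round below 0.06 rad and contact force between carton_b and anything else above 5 N and distance of each of carton_a_mid, carton_c_mid from where it was at the start of the episode below 0.04 m and angle between each of carton_a_mid, carton_b_mid, carton_c_mid's own z axis and vertical below 0.04 rad and linear speed of each of carton_a, carton_b, carton_c below 0.01 m/s) or (x of carton_c_mid in the frame of stop between -0.059 and -0.05 m and y of carton_c_mid in the frame of stop between -0.009 and 0.009 m and angle between the x axis of carton_c_mid and the x axis of stop, either way round below 0.06 rad and contact force between carton_c and anything else above 5 N and distance of each of carton_a_mid, carton_b_mid from where it was at the start of the episode below 0.04 m and angle between each of carton_a_mid, carton_b_mid, carton_c_mid's own z axis and vertical below 0.04 rad and linear speed of each of carton_a, carton_b, carton_c below 0.01 m/s))); the robot touches nothing.
It fails at once if a carton is lifted clear of the bench (both its ends more than 8 mm up) or tipped far (over 0.4 rad) (height (world z) of each of carton_a_end1, carton_a_end2 above 0.008 m or height (world z) of each of carton_b_end1, carton_b_end2 above 0.008 m or height (world z) of each of carton_c_end1, carton_c_end2 above 0.008 m or angle between any of carton_a_mid, carton_b_mid, carton_c_mid's own z axis and vertical above 0.4 rad).
It fails at once if a carton is driven hard against the stop (over 20 N) (contact force between any of carton_a, carton_b, carton_c and stop above 20 N).
It fails at once if a bystander is shifted by more than 20 mm (distance of any of beaker, vial, amber_jar, kitchen_timer from where it was at the start of the episode above 0.02 m).
It also fails if it takes over 72 s, if anything falls off the work surface, if the arm or the gripper's body presses on something with over 40 N, if the wrist force passes 120 N, or if a joint passes its speed limit or range.

## Working session

There is one attempt and no reset: what is moved stays moved. The work goes in short steps, Python scripts to look and compute and a tool call to move; the robot and the scene stay as the last step left them, time stands still between calls to the robot, and variables do not carry over. Pictures are saved under pics/ and viewed, at most 10 in all, crops included, and the job is handed in when it is done.

Besides the shell and the picture viewer there is one more tool, called after "Request:" as name([rows], argument=value, ...), one row to a line, values as JSON. carry_out: Moves the arm, as the interface text tells. Its arguments: {"type":"object","properties":{"increments":{"type":"array","items":{"type":"array"}}},"required":["increments"]}

```bash
mkdir -p pics; ls
python3 - <<'E'
from bench import robot
import cv2,numpy as np
np.set_printoptions(precision=4,suppress=True)
for n in("top","side"):
    cv2.imwrite(f"pics/{n}0.png",robot.snapshot(n)); c=robot.get_calibration(n);print(n,c)
o=robot.get_obs();print(o)
E
```

```text
pics
top {'vfov': 57.36439343271271, 'cx': 278.02572198164387, 'cy': 211.0579784187477, 'T': array([[ 0.0217, -0.9911,  0.1312,  0.421 ],
       [-0.9998, -0.022 , -0.0009,  0.1896],
       [ 0.0037, -0.1312, -0.9913,  1.3071],
       [ 0.    ,  0.    ,  0.    ,  1.    ]])}
side {'vfov': 45.41412114013656, 'cx': 280.27006541398805, 'cy': 209.93280629624766, 'T': array([[-0.9229, -0.1536,  0.353 ,  0.0835],
       [-0.3847,  0.4012, -0.8313,  1.3238],
       [-0.0139, -0.903 , -0.4293,  0.6656],
       [ 0.    ,  0.    ,  0.    ,  1.    ]])}
{'time': 0.1, 'joint_positions': array([-1.2621,  0.0879,  1.3721, -0.0001,  1.6836, -0.1031]), 'qvel': array([-0.0015, -0.0018, -0.0041,  0.0001,  0.0002, -0.0009]), 'joint_torque': array([  0.0017, -34.1253, -30.3302,   0.0719,   0.0304,  -0.0001]), 'tool_pos': array([ 0.22  , -0.5036,  0.2184]), 'ee_rot': array([-3.1396, -0.0002,  0.4118]), 'wrist_force': array([-0.2911, -0.925 , -0.0908]), 'wrist_torque': array([-0.0187,  0.0383, -0.0388]), 'finger_force': 0.0, 'width': 0.09413907706083924}
```

View pics/top0.png

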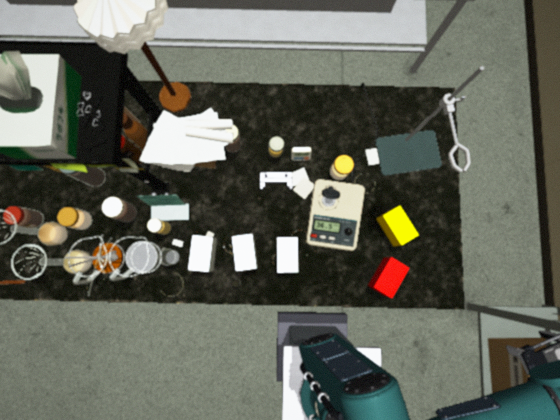

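View pics/side0.png

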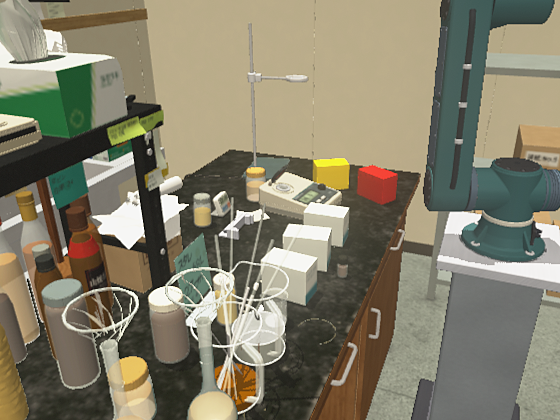

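The top view shows three cartons at about (201,253), (245,252) and (288,254), and the stop's bar at about (277,178). The side view shows the vial at about (342,270), in front of the row. Next I measure these.

```bash
cat > h.py <<'E'
from bench import robot
import cv2,numpy as np
np.set_printoptions(precision=4,suppress=True)
def cast(cal,px,z,H=420):
    px=np.atleast_2d(np.array(px,float)); f=H/2/np.tan(np.radians(cal['vfov']/2))
    d=np.c_[(px[:,0]-cal['cx'])/f,(px[:,1]-cal['cy'])/f,np.ones(len(px))]@cal['T'][:3,:3].T
    o=cal['T'][:3,3]; return o+d*((z-o[2])/d[:,2])[:,None]
def proj(cal,P,H=420):
    P=np.atleast_2d(np.array(P,float)); f=H/2/np.tan(np.radians(cal['vfov']/2))
    q=(P-cal['T'][:3,3])@cal['T'][:3,:3]; return np.c_[q[:,0]/q[:,2]*f+cal['cx'],q[:,1]/q[:,2]*f+cal['cy']]
E
python3 - <<'E'
from h import *
im=cv2.imread('pics/top0.png'); c=robot.get_calibration('top')
m=(im.min(2)>200).astype(np.uint8)
cs,_=cv2.findContours(m,cv2.RETR_EXTERNAL,cv2.CHAIN_APPROX_NONE)
for k in cs:
    x,y,w,h=cv2.boundingRect(k)
    if 160<x<420 and 160<y<300 and cv2.contourArea(k)>30:
        z=.088 if y>225 else .028
        P=cast(c,k[:,0],z)[:,:2]
        r=cv2.minAreaRect((P*1000).astype(np.float32)); print((x,y,w,h),cv2.contourArea(k),r)
print('vial side',cast(robot.get_calibration('side'),[[342,270]],.053),cast(robot.get_calibration('side'),[[342,276]],0))
cv2.imwrite('pics/crop.png',cv2.resize(im[130:310,120:360],None,fx=3.3,fy=3.3,interpolation=cv2.INTER_CUBIC))
E
```

```text
(173, 240, 10, 7) 34.0 ((474.67779541015625, 505.26611328125), (29.22718048095703, 14.837139129638672), 73.04398345947266)
(277, 237, 21, 36) 685.0 ((445.1012878417969, 157.08255004882812), (109.79966735839844, 63.49399185180664), 1.255450963973999)
(232, 234, 24, 37) 686.5 ((449.88665771484375, 294.5851135253906), (110.79507446289062, 66.10794830322266), 8.851907730102539)
(188, 232, 25, 40) 707.5 ((450.10919189453125, 431.11279296875), (66.37796020507812, 123.956787109375), 85.79369354248047)
(312, 180, 51, 39) 1423.0 ((634.5670166015625, -11.631980895996094), (160.9833526611328, 115.94735717773438), 83.26876831054688)
(260, 168, 53, 30) 695.0 ((682.1962280273438, 163.83763122558594), (100.32054901123047, 176.4131622314453), 7.9604668617248535)
vial side [[0.3347 0.3799 0.053 ]] [[0.3489 0.3242 0.    ]]
```

View pics/crop.png

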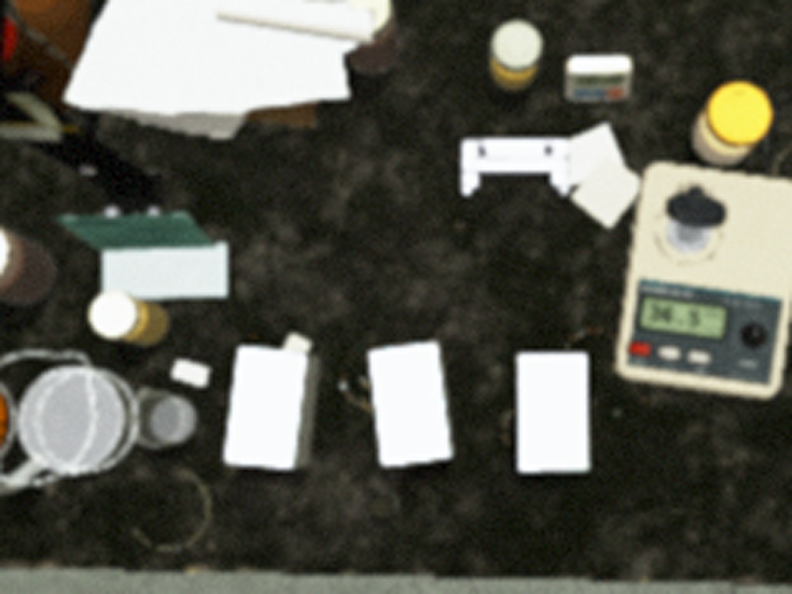

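Request:
carry_out([
  [0,[0,0,-40],0],
  [0,[0,0,-40],0],
  [0,[30,-38.4,0],0],
  [0,[30,-38.4,0],0],
  [0,[30,-38.4,0],0],
  [0,[30,-38.4,0],0],
  [0,[30,-38.4,0],0],
  [0,[30,-38.4,0],0],
])

```text
time: 0.9
tool_pos: [0.2927, -0.2189, 0.299]
ee_rot: [-3.141, -0.0, 0.411]
wrist_force: [0.7, 0.6, -0.1]
width: 0.0941
finger_force: 0.0
```

Request:
carry_out([
  [0,[30,-38.4,0],0],
  [0,[30,-38.4,0],0],
  [0,[30,-38.4,0],0],
  [0,[30,-38.4,0],0],
  [0,[30,-38.4,0],0],
  [0,[30,-38.4,0],8],
  [0,[30,-38.4,0],8],
  [0,[30,-38.4,0],7.6],
])

```text
time: 1.7
tool_pos: [0.4002, 0.1341, 0.2998]
ee_rot: [3.141, -0.001, 0.05]
wrist_force: [2.3, -0.9, -0.6]
width: 0.0939
finger_force: 0.0
```

Run:
```python
from h import *
o=robot.get_obs();print(o['time'],o['tool_pos'],o['ee_rot'],o['wrist_force'],o['joint_positions'])
c=robot.get_calibration('wrist');print(c); cv2.imwrite('pics/w1.png',robot.snapshot('wrist'))
```

```text
1.7 [0.4002 0.1341 0.2998] [ 3.1412 -0.0008  0.0499] [ 2.2697 -0.8528 -0.5872] [ 0.1892 -0.2017  1.4874 -0.0005  1.8552  1.71  ]
{'vfov': 59.51797778469976, 'cx': 275.73644067210483, 'cy': 208.98239503141338, 'T': array([[ 0.0499, -0.9675, -0.2477,  0.4718],
       [-0.9988, -0.0481, -0.0137,  0.1389],
       [ 0.0013,  0.2481, -0.9687,  0.4639],
       [ 0.    ,  0.    ,  0.    ,  1.    ]])}
```

View pics/w1.png

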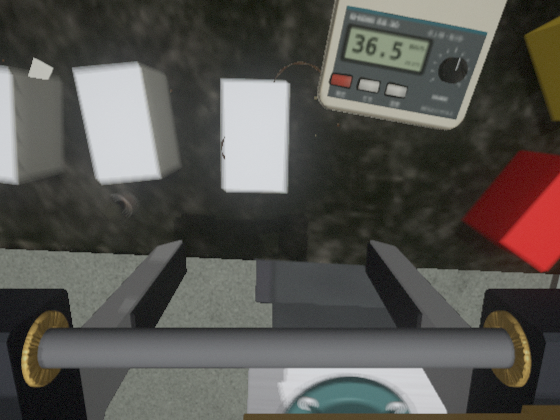

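The wrist view shows the right-hand carton's top at (255,135), the middle one's at (120,122), and the vial as a grey-black disc at about (121,203).

Run:
```python
from h import *
im=robot.snapshot('wrist'); 
c=robot.get_calibration('wrist'); o=robot.get_obs();print(o['tool_pos'],o['ee_rot'])
m=(im.min(2)>150).astype(np.uint8); m[235:]=0
cs,_=cv2.findContours(m,cv2.RETR_EXTERNAL,cv2.CHAIN_APPROX_NONE)
for k in cs:
    if cv2.contourArea(k)>2000:
        print(cv2.boundingRect(k),cv2.minAreaRect((cast(c,k[:,0],.088)[:,:2]*1000).astype(np.float32)))
print('vial',cast(c,[[121,203]],.053))
print(proj(robot.get_calibration('top'),cast(c,[[121,203]],.053)),proj(robot.get_calibration('side'),cast(c,[[121,203]],.053)))
```

```text
[0.401  0.1361 0.2978] [-3.1405  0.0032  0.0594]
(230, 85, 67, 111) ((444.70050048828125, 152.54747009277344), (109.24059295654297, 64.54666900634766), 2.829735279083252)
(0, 75, 26, 113) ((438.2992248535156, 402.9571228027344), (25.451967239379883, 109.75988006591797), 83.65331268310547)
(83, 70, 85, 118) ((447.37371826171875, 288.6284484863281), (109.23777770996094, 64.62290954589844), 9.258636474609375)
(328, 0, 187, 129) ((535.1895751953125, 11.769386291503906), (152.04710388183594, 120.3718032836914), 83.5958251953125)
vial [[0.3636 0.3124 0.053 ]]
[[238.0497 279.0052]] [[338.2863 253.536 ]]
```

Request:
carry_out([
  [0,[0,-19,0],1.5],
  [0,[0,0,0],0],
  [0,[0,0,0],0],
  [0,[0,0,0],0],
])

```text
time: 2.2
tool_pos: [0.3993, 0.1501, 0.2997]
ee_rot: [3.141, -0.0, 0.027]
wrist_force: [0.3, -0.0, -0.1]
width: 0.094
finger_force: 0.0
```

```bash
cat >> h.py <<'E'
def look(n=None,zt=.088,bot=235):
    c=robot.get_calibration('wrist'); o=robot.get_obs(); im=robot.snapshot('wrist')
    if n: cv2.imwrite(n,im)
    print(o['time'],o['tool_pos'],o['ee_rot'],o['wrist_force'])
    m=(im.min(2)>150).astype(np.uint8); m[bot:]=0
    cs,_=cv2.findContours(m,cv2.RETR_EXTERNAL,cv2.CHAIN_APPROX_NONE)
    for k in cs:
        if cv2.contourArea(k)>500:
            print(cv2.boundingRect(k),cv2.minAreaRect((cast(c,k[:,0],zt)[:,:2]*1000).astype(np.float32)))
    return im,c
E
python3 - <<'E'
from h import *
im,c=look('pics/w2.png'); look(); print(c['T'])
E
```

```text
2.2 [0.3993 0.1501 0.2997] [ 3.141  -0.0002  0.0274] [ 0.2946 -0.0385 -0.1471]
(238, 82, 66, 111) ((447.23095703125, 156.60311889648438), (109.15707397460938, 64.40066528320312), 2.0413501262664795)
(0, 77, 35, 113) ((443.70233154296875, 412.4300537109375), (34.81025314331055, 110.949951171875), 82.29235076904297)
(91, 70, 86, 119) ((451.3932800292969, 293.0215759277344), (109.48027038574219, 64.85363006591797), 8.789443969726562)
(335, 0, 182, 123) ((532.436767578125, 15.97442626953125), (151.59588623046875, 113.82401275634766), 83.006591796875)
2.25 [0.3994 0.1501 0.2998] [ 3.1412 -0.0004  0.0269] [-0.3606  0.5198  0.2024]
(238, 82, 66, 111) ((447.24945068359375, 156.61233520507812), (109.10723114013672, 64.38499450683594), 2.0853219032287598)
(0, 77, 35, 114) ((443.72406005859375, 412.5760803222656), (34.82511520385742, 110.99972534179688), 82.27617645263672)
(91, 70, 86, 119) ((451.4253234863281, 293.0416259765625), (109.46601867675781, 64.8571548461914), 8.697212219238281)
(335, 0, 182, 123) ((532.4692993164062, 15.793876647949219), (151.7466278076172, 113.90950012207031), 82.95704650878906)
[[ 0.0275 -0.9683 -0.2485  0.4712]
 [-0.9996 -0.0263 -0.0083  0.1534]
 [ 0.0015  0.2486 -0.9686  0.4638]
 [ 0.      0.      0.      1.    ]]
```

Request:
carry_out([
  [0,[7,-5,40],0],
  [0,[0,0,40],0],
  [0,[0,0,40],0],
  [0,[0,0,40],0],
  [0,[0,0,40],0],
  [0,[0,0,40],0],
  [0,[0,0,0],0],
  [0,[0,0,0],0],
])

```text
time: 3.1
tool_pos: [0.4063, 0.1559, 0.0601]
ee_rot: [3.141, 0.001, 0.027]
wrist_force: [0.4, 0.4, -0.3]
width: 0.0941
finger_force: 0.0
```

Request:
carry_out([
  [70,[0,0,0],0],
  [100,[0,0,0],0],
  [100,[0,0,0],0],
  [100,[0,0,0],0],
  [100,[0,0,0],0],
])

```text
time: 3.6
tool_pos: [0.4072, 0.1565, 0.0611]
ee_rot: [3.142, -0.003, 0.028]
wrist_force: [0.5, -1.0, 5.6]
width: 0.0667
finger_force: 30.0
```

Request:
carry_out([
  [100,[0,0,0],0],
  [100,[0,0,0],0],
])

```text
time: 3.8
tool_pos: [0.4072, 0.1564, 0.0611]
ee_rot: [3.142, -0.002, 0.028]
wrist_force: [-1.6, -0.4, 5.5]
width: 0.0666
finger_force: 30.0
```

Request:
carry_out([
  [100,[0,0,-3],0],
  [100,[0,0,-3],0],
  [100,[0,0,0],0],
  [100,[0,0,0],0],
])

```text
time: 4.2
tool_pos: [0.406, 0.1564, 0.0653]
ee_rot: [3.141, 0.001, 0.028]
wrist_force: [0.2, -0.1, -1.0]
width: 0.0666
finger_force: 30.0
```

Run:
```python
from h import *
F=[]
for i in range(6):
    im=robot.snapshot('side'); o=robot.get_obs(); F.append(np.r_[o['wrist_force'],o['wrist_torque']])
print(np.mean(F,0),np.std(F,0),o['tool_pos'],o['time'])
a=cv2.imread('pics/side0.png')[170:320,230:380]
cv2.imwrite('pics/s1.png',np.hstack([cv2.resize(k,None,fx=2.6,fy=2.6,interpolation=cv2.INTER_CUBIC) for k in(a,im[170:320,230:380])]))
```

```text
[ 0.146   0.0979 -1.2103  0.0246  0.0625  0.0002] [0.2551 0.4765 0.4739 0.0153 0.0431 0.0118] [0.4062 0.1564 0.0655] 4.5
```

View pics/s1.png

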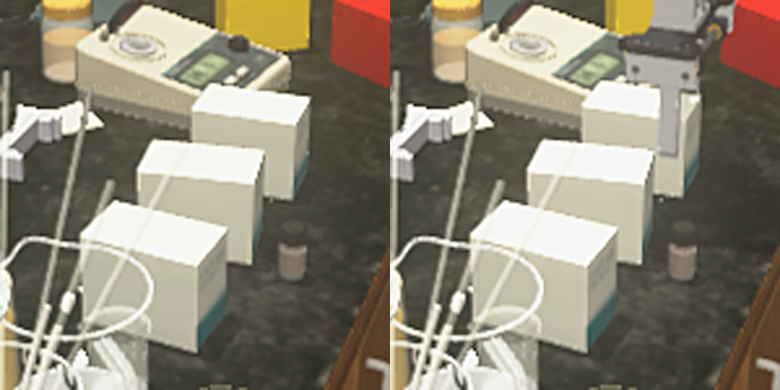

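Carton at y=0.157 weighs about 1.2 N (0.12 kg), so it's empty. The crop also shows the vial standing clear. I put this carton down and go to the middle one.

Request:
carry_out([
  [100,[0,0,3],0],
  [100,[0,0,2.5],0],
  [100,[0,0,0],0],
  [0,[0,0,0],0],
  [0,[0,0,0],0],
  [0,[0,0,0],0],
  [0,[0,0,-40],0],
  [0,[0,0,-40],0],
])

```text
time: 5.3
tool_pos: [0.4049, 0.156, 0.1394]
ee_rot: [3.141, 0.004, 0.028]
wrist_force: [1.0, -0.2, 1.0]
width: 0.0938
finger_force: 0.0
```

Request:
carry_out([
  [0,[0,0,-20],0],
  [0,[2.5,-44,0],0],
  [0,[2.5,-44,0],0],
  [0,[2.5,-43,0],-3.5],
  [0,[0,0,0],-3.8],
  [0,[0,0,0],0],
  [0,[0,0,0],0],
  [0,[0,0,0],0],
])

```text
time: 6.1
tool_pos: [0.4102, 0.2868, 0.1601]
ee_rot: [3.141, 0.0, 0.153]
wrist_force: [0.2, 0.4, -0.6]
width: 0.0941
finger_force: 0.0
```

Run:
```python
from h import *
im,c=look();
```

```text
6.1 [0.4102 0.2868 0.1601] [3.1413 0.0001 0.1534] [ 0.194   0.3562 -0.5929]
(420, 111, 130, 124) ((460.3534240722656, 159.53253173828125), (81.62699890136719, 64.45216369628906), 1.0738310813903809)
(224, 73, 105, 162) ((454.75408935546875, 294.62823486328125), (102.5507583618164, 64.2540283203125), 8.779084205627441)
(0, 37, 154, 194) ((452.24774169921875, 425.1905517578125), (89.17217254638672, 123.24192810058594), 85.78311920166016)
```

Request:
carry_out([
  [0,[0,-1,33],0],
  [0,[0,0,33],0],
  [0,[0,0,34],0],
  [0,[0,0,0],0],
  [100,[0,0,0],0],
  [100,[0,0,0],0],
  [100,[0,0,0],0],
  [100,[0,0,0],0],
])

```text
time: 6.95
tool_pos: [0.4112, 0.2889, 0.0622]
ee_rot: [-3.141, -0.004, 0.155]
wrist_force: [-0.1, 0.0, 2.2]
width: 0.0666
finger_force: 29.9
```

Request:
carry_out([
  [100,[0,0,0],0],
  [100,[0,0,-3],0],
  [100,[0,0,-3],0],
  [100,[0,0,0],0],
  [100,[0,0,0],0],
])

```text
time: 7.45
tool_pos: [0.4096, 0.2885, 0.0658]
ee_rot: [3.141, 0.001, 0.156]
wrist_force: [0.2, 0.2, -1.1]
width: 0.0667
finger_force: 29.9
```

```bash
cat >> h.py <<'E'
def force(n=6):
    F=[]
    for i in range(n):
        im=robot.snapshot('side'); o=robot.get_obs(); F.append(np.r_[o['wrist_force'],o['wrist_torque']])
    print(np.mean(F,0),np.std(F,0),o['tool_pos'],o['time']); return im
E
python3 -c "
from h import *
force()"
```

```text
[-0.0282  0.2084 -1.1364  0.0259  0.0503 -0.0171] [0.6277 0.5304 0.4052 0.031  0.0188 0.0404] [0.4098 0.2885 0.0659] 7.75
```

Request:
carry_out([
  [100,[0,0,3],0],
  [100,[0,0,2.5],0],
  [100,[0,0,0],0],
  [0,[0,0,0],0],
  [0,[0,0,0],0],
  [0,[0,0,0],0],
  [0,[0,0,-45],0],
  [0,[0,0,-45],0],
])

```text
time: 8.55
tool_pos: [0.4086, 0.2878, 0.1495]
ee_rot: [3.14, 0.005, 0.155]
wrist_force: [0.8, -0.0, -0.3]
width: 0.0937
finger_force: 0.0
```

Request:
carry_out([
  [0,[0,0,-45],0],
  [0,[6,-47,-25],0],
  [0,[6,-48,-10],0],
  [0,[5.5,-48,0],6],
  [0,[0,0,0],7.1],
  [0,[0,0,0],0],
  [0,[0,0,0],0],
  [0,[0,0,0],0],
])

```text
time: 9.35
tool_pos: [0.4054, 0.4286, 0.2291]
ee_rot: [3.141, -0.0, -0.073]
wrist_force: [0.2, 0.1, 0.6]
width: 0.0941
finger_force: 0.0
```

Run:
```python
from h import *
im,c=look('pics/w3.png')
```

```text
9.35 [0.4054 0.4286 0.2291] [ 3.1414 -0.0002 -0.0726] [0.188  0.144  0.5866]
(0, 117, 137, 118) ((434.1567687988281, 601.8832397460938), (112.20111083984375, 98.67871856689453), 79.4134292602539)
(160, 108, 34, 24) ((479.2152404785156, 504.057861328125), (26.56645965576172, 14.308436393737793), 74.16354370117188)
(230, 68, 81, 151) ((451.97882080078125, 430.8006591796875), (64.44966125488281, 121.67979431152344), 85.81645202636719)
(387, 58, 93, 150) ((450.3563537597656, 296.0323181152344), (109.45756530761719, 64.50045013427734), 8.037032127380371)
(35, 0, 163, 88) ((552.0137939453125, 545.137451171875), (58.1262092590332, 131.15293884277344), 17.729999542236328)
```

View pics/w3.png

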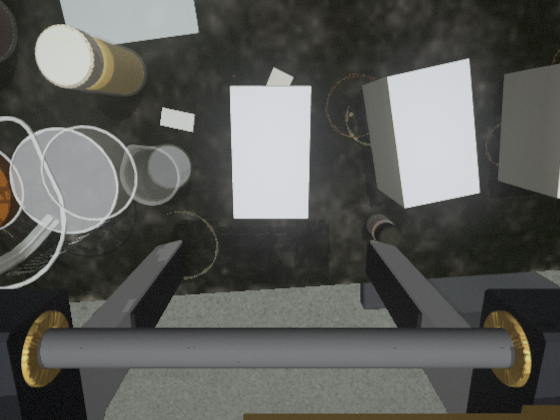

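The left carton's top spans columns 230–311 and rows 86–218. The beaker's rim reaches column 190 at about row 172, and the vial cap is at (378,225).

Run:
```python
from h import *
c=robot.get_calibration('wrist')
k=cast(c,[[230.5,86],[311,86],[308.5,218.5],[233,218.5]],.088);print(k,k.mean(0),[np.linalg.norm(k[i]-k[i-1]) for i in range(4)])
print(np.arctan2(*(k[:2].mean(0)-k[2:].mean(0))[[1,0]]))
print('beaker right edge, vial, timer',cast(c,[[190,172],[165,175]],.068),cast(c,[[378,224]],.053))
t=robot.get_calibration('top'); s=3.3; px=lambda x,y:[120+x/s-.3,130+y/s-.3]
print('stop top: back L,R; front-edge L,R; cheek tips',cast(t,[px(461,139),px(570,138),px(477,157),px(556,157),px(468,193),px(562,191)],.028))
```

```text
[[0.5017 0.4582 0.088 ]
 [0.497  0.3948 0.088 ]
 [0.3885 0.4023 0.088 ]
 [0.3932 0.4673 0.088 ]] [0.4451 0.4307 0.088 ] [np.float64(0.10881158100160453), np.float64(0.06361300443938256), np.float64(0.10882618087544113), np.float64(0.06521694725177629)]
-0.07632954831922131
beaker right edge, vial, timer [[0.4334 0.504  0.068 ]
 [0.4324 0.5266 0.068 ]] [[0.3679 0.333  0.053 ]]
stop top: back L,R; front-edge L,R; cheek tips [[0.7238 0.2549 0.028 ]
 [0.7274 0.1424 0.028 ]
 [0.7052 0.2379 0.028 ]
 [0.707  0.1565 0.028 ]
 [0.6673 0.2461 0.028 ]
 [0.6715 0.1497 0.028 ]]
```

Request:
carry_out([
  [30,[-1,-5,0],0],
  [30,[0,0,42],0],
  [30,[0,0,42],0],
  [30,[0,0,42],0],
  [30,[0,0,42],0],
  [30,[0,0,0],0],
  [30,[0,0,0],0],
])

```text
time: 10.1
tool_pos: [0.4045, 0.4342, 0.0612]
ee_rot: [3.141, 0.001, -0.073]
wrist_force: [1.0, 0.4, 0.3]
width: 0.083
finger_force: 0.0
```

Request:
carry_out([
  [100,[0,0,0],0],
  [100,[0,0,0],0],
  [100,[0,0,0],0],
  [100,[0,0,0],0],
  [100,[0,0,0],0],
  [100,[0,0,0],0],
])

```text
time: 10.7
tool_pos: [0.406, 0.4347, 0.0643]
ee_rot: [-3.14, -0.004, -0.073]
wrist_force: [-0.5, -2.3, 6.6]
width: 0.0668
finger_force: 30.0
```

Request:
carry_out([
  [100,[0,0,-3],0],
  [100,[0,0,-2],0],
  [100,[0,0,0],0],
  [100,[0,0,0],0],
])

```text
time: 11.1
tool_pos: [0.4039, 0.4342, 0.0651]
ee_rot: [3.141, 0.002, -0.073]
wrist_force: [-0.6, -0.2, -5.8]
width: 0.067
finger_force: 30.0
```

```bash
python3 -c "
from h import *
im=force()
a=cv2.imread('pics/side0.png')[170:320,230:380]
cv2.imwrite('pics/s2.png',np.hstack([cv2.resize(k,None,fx=2.6,fy=2.6,interpolation=cv2.INTER_CUBIC) for k in(a,im[170:320,230:380])]))
"
```

```text
[ 0.2188 -0.0302 -5.784   0.0586  0.2403 -0.0007] [0.5241 0.6857 0.4646 0.0332 0.0209 0.0238] [0.4044 0.4343 0.0655] 11.4
```

Request:
carry_out([
  [100,[0,0,2],0],
  [100,[0,0,1.5],0],
  [100,[0,0,0],0],
  [78,[0,0,0],0],
  [78,[0,0,0],0],
  [78,[0,0,0],0],
])

```text
time: 12.0
tool_pos: [0.4045, 0.4346, 0.0644]
ee_rot: [-3.141, -0.001, -0.073]
wrist_force: [-4.1, -3.1, 2.7]
width: 0.0666
finger_force: 30.0
```

Request:
carry_out([
  [75,[0,0,0],0],
  [75,[0,0,0],0],
  [75,[0,0,0],0],
])

```text
time: 12.3
tool_pos: [0.4046, 0.4347, 0.0644]
ee_rot: [-3.141, -0.001, -0.073]
wrist_force: [-3.9, -3.0, 4.0]
width: 0.0671
finger_force: 21.3
```

Request:
carry_out([
  [73,[0,0,0],0],
  [73,[0,0,0],0],
  [73,[0,0,0],0],
])

```text
time: 12.6
tool_pos: [0.4055, 0.4346, 0.0631]
ee_rot: [-3.141, -0.002, -0.073]
wrist_force: [0.7, -1.2, 1.8]
width: 0.0671
finger_force: 0.7
```

Request:
carry_out([
  [74,[0,0,0],0],
  [74,[0,0,0],0],
  [74,[0,0,0],0],
])

```text
time: 12.9
tool_pos: [0.4055, 0.4346, 0.063]
ee_rot: [-3.141, -0.002, -0.073]
wrist_force: [1.2, -0.8, 2.4]
width: 0.0672
finger_force: 9.3
```

Request:
carry_out([
  [74,[0,0,-2],0],
  [74,[0,0,-2],0],
  [74,[0,0,-2],0],
  [74,[0,0,0],0],
  [74,[0,0,0],0],
])

```text
time: 13.4
tool_pos: [0.404, 0.4341, 0.0678]
ee_rot: [3.14, 0.001, -0.073]
wrist_force: [-1.0, -0.6, -5.0]
width: 0.0668
finger_force: 6.7
```

```bash
python3 -c "
from h import *
im=force(4); print(robot.get_obs()['finger_force'])
a=cv2.imread('pics/side0.png')[170:320,230:380]
cv2.imwrite('pics/s2.png',np.hstack([cv2.resize(k,None,fx=2.6,fy=2.6,interpolation=cv2.INTER_CUBIC) for k in(a,im[170:320,230:380])]))
"
```

```text
[-0.0574 -1.2648 -4.5505 -0.1417  0.1555 -0.0691] [0.3458 0.3057 0.339  0.0479 0.0216 0.0111] [0.4043 0.4343 0.0682] 13.6
6.703722076490521
```

View pics/s2.png

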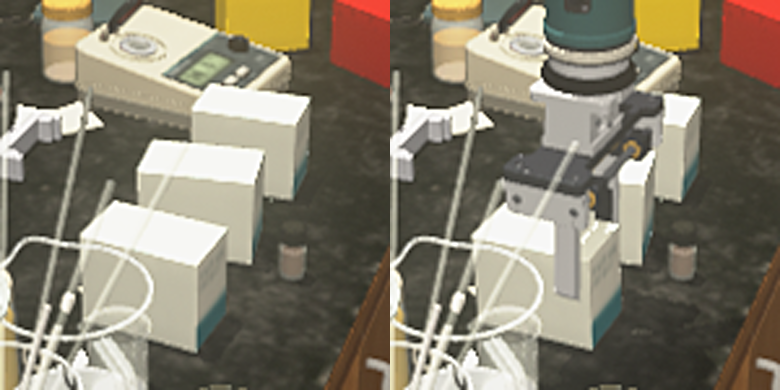

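Request:
carry_out([
  [74,[0,0,-1.5],0],
  [74,[0,0,-1.5],0],
  [74,[0,0,0],0],
  [74,[0,0,0],0],
  [74,[0,0,0],0],
  [74,[0,0,0],0],
])

```text
time: 14.2
tool_pos: [0.4048, 0.4347, 0.0719]
ee_rot: [-3.141, -0.001, -0.073]
wrist_force: [0.5, 0.0, -2.0]
width: 0.0666
finger_force: 6.6
```

Run:
```python
from h import *
im=force(3)
c=robot.get_calibration('side'); a=cv2.imread('pics/side0.png')
# white side-face / bench boundary under the carton's left long side: corners before and after
def edge(i,u):
    col=i[260:320,u].min(1).astype(int); return 260+np.argmin(np.diff(col))
for u in (270,280,290,298,302): print(u,edge(a,u),edge(im,u))
```

```text
[ 0.1826 -0.8459 -2.3803 -0.0028 -0.0515  0.0037] [0.3102 0.1985 0.0667 0.0354 0.0139 0.0184] [0.4048 0.4347 0.0719] 14.35
270 298 298
280 270 270
290 268 299
298 270 301
302 271 302
```

Run:
```python
from h import *
im=robot.snapshot('side'); a=cv2.imread('pics/side0.png')
c=robot.get_calibration('side')
print(proj(c,[[.3932,.467,0],[.5,.458,0],[.388,.402,0],[.388,.402,.006],[.388,.402,.088],[.3932,.467,.088],[.3932,.467,.094]]))
for u in (296,300,304,308,312,315): 
    print(u,[int(260+np.where(i[260:312,u].max(1)>95)[0].max()) for i in (a,im)])
```

```text
[[304.3008 305.0303]
 [261.9445 292.5877]
 [316.118  289.809 ]
 [316.1616 287.6366]
 [316.7775 256.9471]
 [304.575  271.1022]
 [304.5945 268.7014]]
296 [303, 300]
300 [304, 301]
304 [305, 302]
308 [293, 303]
312 [288, 289]
315 [284, 285]
```

The lower near corner rose about 3 px (about 8 mm), while the wrist carried only 2.4 N of the 5.8 N weight. So this carton is tipped on its far end, and it's the full one (about 0.59 kg). I lower it and regrip nearer its centre to slide it.

Request:
carry_out([
  [74,[0,0,3],0],
  [74,[0,0,3],0],
  [74,[0,0,2.5],0],
  [74,[0,0,0],0],
  [30,[0,0,0],0],
  [30,[0,0,0],0],
  [30,[15,0,0],0],
  [30,[15,0,0],0],
])

```text
time: 15.2
tool_pos: [0.4359, 0.4321, 0.063]
ee_rot: [-3.142, -0.001, -0.073]
wrist_force: [0.3, 0.0, -0.5]
width: 0.0827
finger_force: 0.0
```

Run:
```python
from h import *
im,c=look(bot=300)
print(robot.get_obs()['width'])
im=robot.snapshot('top')
t=robot.get_calibration('top')
m=(im.min(2)>200).astype(np.uint8)
cs,_=cv2.findContours(m,cv2.RETR_EXTERNAL,cv2.CHAIN_APPROX_NONE)
for k in cs:
    x,y,w,h=cv2.boundingRect(k)
    if 160<x<420 and 225<y<300 and cv2.contourArea(k)>100: print((x,y,w,h),cv2.minAreaRect((cast(t,k[:,0],.088)[:,:2]*1000).astype(np.float32)))
```

```text
15.2 [0.4359 0.4321 0.063 ] [-3.1416 -0.0012 -0.0728] [ 0.3272  0.0223 -0.4867]
(90, 154, 58, 39) ((490.32659912109375, 489.0586242675781), (21.443328857421875, 11.282745361328125), 74.07825469970703)
(190, 143, 170, 157) ((465.3713073730469, 431.3769836425781), (63.87489700317383, 64.21043395996094), 85.81944274902344)
(527, 105, 33, 185) ((465.72808837890625, 326.0864562988281), (74.69525146484375, 11.600940704345703), 6.654176235198975)
(262, 87, 53, 50) ((505.8509216308594, 423.68975830078125), (13.586615562438965, 18.572589874267578), 61.76360321044922)
(0, 0, 151, 45) ((546.4785766601562, 496.0145568847656), (13.690411567687988, 53.86801528930664), 2.8248085975646973)
0.08271006352398688
(277, 237, 21, 36) ((445.0895690917969, 157.30276489257812), (109.81961822509766, 63.041690826416016), 1.2618011236190796)
(232, 234, 24, 37) ((448.8198547363281, 295.5606689453125), (110.78280639648438, 65.89928436279297), 7.858456611633301)
(197, 232, 16, 15) ((484.853271484375, 414.00921630859375), (42.047340393066406, 48.23894500732422), 25.98361587524414)
```

Request:
carry_out([
  [75,[0,0,0],0],
  [75,[0,0,0],0],
  [75,[0,0,0],0],
  [75,[0,0,0],0],
])

```text
time: 15.7
tool_pos: [0.4343, 0.4326, 0.0629]
ee_rot: [-3.141, -0.0, -0.073]
wrist_force: [0.4, 1.2, -1.4]
width: 0.0668
finger_force: 19.8
```

Run:
```python
from h import *
force(4)
t=robot.get_calibration('top')
s=3.3; px=lambda x,y:[120+x/s-.3,130+y/s-.3]
print('greenbox right corners z0/z.05',cast(t,[px(229,297),px(226,240)],0.0),cast(t,[px(229,297),px(226,240)],.05))
print('greenbox from side?')
```

```text
[ 0.7879  1.4227 -2.1918  0.3411 -0.1387 -0.0146] [0.6153 0.4274 0.4169 0.0283 0.0128 0.008 ] [0.4343 0.4326 0.0629] 15.9
greenbox right corners z0/z.05 [[0.5575 0.4921 0.    ]
 [0.6172 0.4983 0.    ]] [[0.5523 0.4805 0.05  ]
 [0.6097 0.4865 0.05  ]]
greenbox from side?
```

Request:
carry_out([
  [75,[5,1.5,0],0],
  [75,[10,2.5,0],0],
  [75,[11,3,0],0],
  [75,[11,3,0],0],
  [75,[11,3,0],0],
  [75,[11,3,0],0],
  [75,[10,3,0],0],
  [75,[10,2.5,0],0],
])

```text
time: 16.7
tool_pos: [0.5126, 0.4045, 0.0629]
ee_rot: [3.141, 0.0, -0.074]
wrist_force: [-4.6, 1.0, 0.0]
width: 0.067
finger_force: 19.8
```

Request:
carry_out([
  [75,[10,4,0],0],
  [75,[10,4.5,0],0],
  [75,[10,4.5,0],0],
  [75,[10,4.5,0],0],
  [75,[10,4.5,0],0],
  [75,[9,4.5,0],0],
  [75,[8,4,0],0],
  [75,[0,0,0],0],
])

```text
time: 17.5
tool_pos: [0.5783, 0.3682, 0.063]
ee_rot: [3.14, -0.002, -0.075]
wrist_force: [1.6, -1.6, -2.1]
width: 0.0666
finger_force: 19.9
```

Run:
```python
from h import *
im,c=look('pics/w4.png',bot=420)
print(robot.get_obs()['finger_force'])
```

```text
17.5 [0.5783 0.3682 0.063 ] [ 3.1403 -0.0025 -0.0749] [ 1.5693 -1.5804 -2.1329]
(204, 369, 144, 20) ((537.0219116210938, 372.3487854003906), (63.206966400146484, 9.843750953674316), 85.61805725097656)
(0, 188, 89, 91) ((611.0911865234375, 463.6649169921875), (33.6807746887207, 37.31175231933594), 2.896751880645752)
(191, 144, 170, 184) ((601.161865234375, 368.2200927734375), (65.22872161865234, 77.02783203125), 85.39348602294922)
(491, 8, 33, 51) ((671.2144165039062, 281.4927062988281), (15.633569717407227, 10.814266204833984), 1.8923653364181519)
19.83506865799427
```

View pics/w4.png

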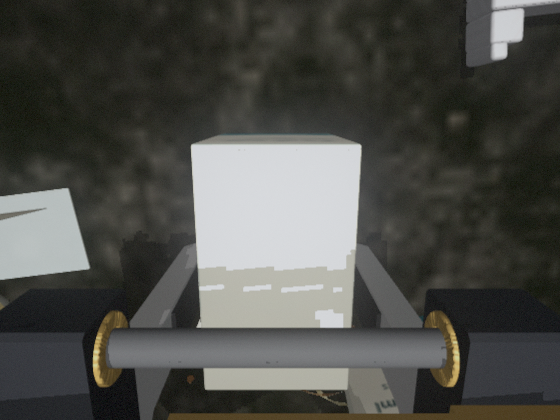

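Request:
carry_out([
  [75,[1,6,0],-0.7],
  [75,[1,10,0],-0.7],
  [75,[1,11,0],-0.8],
  [75,[1,11,0],-0.8],
  [75,[1,11,0],-0.8],
  [75,[1,11,0],-0.8],
  [75,[1,11,0],-0.7],
  [75,[1,11,0],-0.7],
])

```text
time: 18.35
tool_pos: [0.5823, 0.2864, 0.0629]
ee_rot: [3.141, 0.0, 0.032]
wrist_force: [-0.4, 2.5, -2.7]
width: 0.0666
finger_force: 19.8
```

Request:
carry_out([
  [75,[0.5,11,0],0],
  [75,[0.5,11,0],0],
  [75,[0.5,11,0],0],
  [75,[0.5,11,0],0],
  [75,[0.5,11,0],0],
  [75,[0.5,11,0],0],
  [75,[0,9,0],0],
  [75,[0,0,0],0],
])

```text
time: 19.15
tool_pos: [0.5878, 0.2105, 0.0629]
ee_rot: [3.139, 0.0, 0.03]
wrist_force: [-0.4, -1.8, -2.7]
width: 0.0673
finger_force: 19.9
```

Run:
```python
from h import *
im,c=look('pics/w5.png',bot=330)
print(robot.get_obs()['finger_force'])
```

```text
19.15 [0.5878 0.2105 0.0629] [3.1393 0.0003 0.0299] [-0.4209 -1.7508 -2.7328]
(532, 240, 28, 65) ((600.0299682617188, 97.60484313964844), (9.603962898254395, 27.389080047607422), 75.95098114013672)
(191, 144, 170, 184) ((610.602783203125, 212.3002166748047), (77.00816345214844, 63.96371078491211), 1.6081106662750244)
(201, 47, 32, 47) ((674.2879028320312, 235.14378356933594), (15.403129577636719, 10.934093475341797), 1.7534799575805664)
(200, 0, 342, 153) ((687.4915161132812, 179.0621337890625), (118.3704833984375, 50.2032585144043), 70.28483581542969)
19.820439107716084
```

View pics/w5.png

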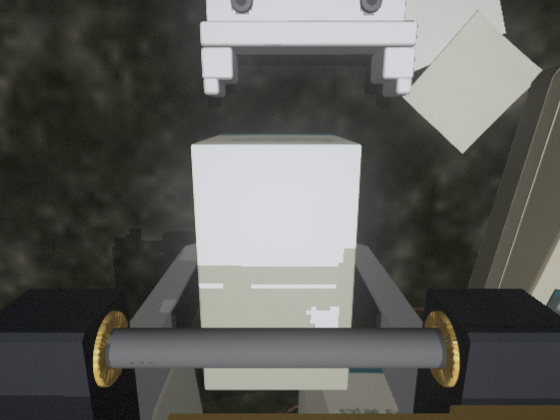

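The wrist view shows the carton gripped square, and the stop ahead of it. The bar's top lies between rows 22 and 47, columns 203–414, and the cheek tips are at row 94, near columns 205–220 and 397–411.

Run:
```python
from h import *
c=robot.get_calibration('wrist'); im=cv2.imread('pics/w5.png'); g=im.min(2).astype(int)
for u in (225,260,309,350,390): print(u,g[10:100:3,u])
print(g[34,190:220:2],g[34,400:425:2]); print(g[65,195:245:2],g[65,365:420:2])
for r in (22.5,46.5): print(r,cast(c,[[203,r],[309,r],[414,r]],.028))
print('cheek out/in row70',cast(c,[[203.5,65],[235,65],[381,65],[412,65]],.028)); print('tips',cast(c,[[212,94],[403,94]],.028))
k=cast(c,[[194,145],[360,145]],.088);print('carton far top edge',k, k.mean(0))
```

```text
225 [207 208 207 208 203 209 207 209 209 209 209 198 119 210 209 210 210 208
 209 210 210 210 209 128  84  65  63  71  69  54]
260 [209 210 209 208 205 210 210 210 209 209 209 199 114  92  92  61  59  58
  58  57  59  58  61  66  62  58  54  52  49  48]
309 [208 209 210 208 203 209 210 209 209 209 211 198 112  88  92  57  60  54
  49  56  53  52  51  50  49  49  46  49  51  54]
350 [208 209 208 209 204 209 209 209 210 210 209 195 111  92  89  62  62  60
  56  60  57  60  57  61  62  55  58  62  58  55]
390 [208 207 208 209 203 208 209 209 209 209 210 195 117 209 211 210 209 209
 210 210 209 210 201 105  92  92  92  85  85  59]
[ 52  57  57  56  61 167 205 207 208 209 208 208 208 208 209] [209 209 210 207 209 208 210 209 180 198 197 197 197]
[ 55  56  56 104 203 209 209 208 208 209 209 209 209 209 209 210 210 209
 194  99  96  84  68  70  69] [ 54  57  55  86  94  90  94  96  94 142 198 211 209 210 211 210 210 210
 210 210 209 209 209 209 194 199 199 199]
22.5 [[0.7026 0.2514 0.028 ]
 [0.7043 0.199  0.028 ]
 [0.7059 0.147  0.028 ]]
46.5 [[0.6916 0.2516 0.028 ]
 [0.6933 0.1984 0.028 ]
 [0.6949 0.1457 0.028 ]]
cheek out/in row70 [[0.6829 0.2515 0.028 ]
 [0.6834 0.2355 0.028 ]
 [0.6857 0.1614 0.028 ]
 [0.6862 0.1456 0.028 ]]
tips [[0.669  0.2474 0.028 ]
 [0.672  0.1485 0.028 ]]
carton far top edge [[0.6477 0.2445 0.088 ]
 [0.6496 0.1825 0.088 ]] [0.6487 0.2135 0.088 ]
```

Request:
carry_out([
  [75,[0,4,0],0],
  [75,[0,6,0],0],
  [75,[0,6,0],0],
  [75,[0,0,0],0],
  [75,[5,0,0],0],
  [75,[5,0,0],0],
  [75,[0,0,0],0],
])

```text
time: 19.9
tool_pos: [0.5992, 0.197, 0.0629]
ee_rot: [3.141, -0.001, 0.031]
wrist_force: [1.3, 0.2, -4.0]
width: 0.0669
finger_force: 19.8
```

Run:
```python
from h import *
c=robot.get_calibration('wrist'); o=robot.get_obs(); im=robot.snapshot('wrist'); cv2.imwrite('pics/w6.png',im)
print(o['time'],o['tool_pos'],o['ee_rot'],o['wrist_force'],o['finger_force'])
g=im.min(2).astype(int)
for r in range(40,150,8):
    w=np.where(g[r]>150)[0]; d=np.where(np.diff(w)>3)[0]; print(r,[(int(a[0]),int(a[-1])) for a in np.split(w,d+1) if len(a)>3])
for u in (250,280,300): print(u,g[20:160:4,u])
```

```text
19.9 [0.5992 0.197  0.0629] [ 3.1414 -0.0011  0.0314] [ 1.283   0.1795 -3.9933] 19.82591500505805
40 [(184, 475)]
48 [(174, 477)]
56 [(175, 475)]
64 [(175, 484)]
72 [(176, 205), (357, 493)]
80 [(176, 206), (356, 502)]
88 [(177, 206), (356, 396), (402, 511)]
96 [(177, 206), (356, 385), (395, 509)]
104 [(179, 192), (369, 383), (388, 503)]
112 [(179, 193), (369, 497)]
120 [(382, 489)]
128 [(391, 480)]
136 [(399, 472)]
144 [(192, 359), (408, 464)]
250 [208 209 210 209 210 209 193 211 210 211 211 211 147  91  64  61  61  67
  66  62  59  60  56  59  58  59  62  65  69 122 119 181 212 212 213]
280 [209 209 208 210 209 210 194 211 210 210 211 210 160  92  66  65  58  63
  59  57  56  55  57  63  65  65  68  66  71 123 114 181 214 212 214]
300 [209 208 210 210 210 210 194 210 211 211 211 211 161  91  66  62  60  65
  62  63  65  62  62  61  61  59  68  68  75 123 122 179 213 213 213]
```

Request:
carry_out([
  [75,[2,2.5,0],0],
  [75,[5,0,0],0],
  [75,[5,0,0],0],
  [75,[5,0,0],0],
  [75,[3,0,0],0],
  [75,[0,0,0],0],
  [74,[0,0,0],0],
  [74,[0,0,0],0],
])

```text
time: 20.75
tool_pos: [0.6185, 0.1951, 0.0629]
ee_rot: [3.141, -0.001, 0.031]
wrist_force: [0.6, -0.2, -5.4]
width: 0.0667
finger_force: 6.6
```

Run:
```python
from h import *
c=robot.get_calibration('wrist'); o=robot.get_obs(); im=robot.snapshot('wrist')
print(o['time'],o['tool_pos'],o['ee_rot'],o['wrist_force'],o['finger_force'])
g=im.min(2).astype(int)
for r in range(80,150,5):
    w=np.where(g[r]>150)[0]; d=np.where(np.diff(w)>3)[0]; print(r,[(int(a[0]),int(a[-1])) for a in np.split(w,d+1) if len(a)>3])
print(g[40:160:3,280]); k=cast(c,[[280,145]],.088); e=[40+3*i for i in range(40)]
b=40+np.argmin(np.diff(g[40:140,280])); print('bar edge row',b,cast(c,[[280,b]],.028),'carton edge',k)
```

```text
20.75 [0.6185 0.1951 0.0629] [ 3.1414 -0.0007  0.0315] [ 0.6153 -0.2069 -5.4326] 6.635195296257734
80 [(181, 467)]
85 [(174, 469)]
90 [(172, 467)]
95 [(172, 470)]
100 [(173, 476)]
105 [(174, 482)]
110 [(174, 202), (351, 487)]
115 [(174, 203), (350, 493)]
120 [(174, 203), (350, 393), (397, 498)]
125 [(174, 203), (349, 381), (393, 504)]
130 [(175, 203), (349, 377), (388, 500)]
135 [(175, 203), (349, 377), (384, 495)]
140 [(176, 189), (363, 493)]
145 [(177, 488)]
[ 89 201 203 201 201 202 203 202 203 204 203 204 203 205 204 177 204 205
 203 204 204 203 177  81  72  69  69  70  73  71  74  72 119 116 129 197
 205 205 206 206]
bar edge row 107 [[0.6943 0.1962 0.028 ]] carton edge [[0.6794 0.1964 0.088 ]]
```

Request:
carry_out([
  [74,[0,0,0.7],0],
  [74,[2,0,0],0],
  [74,[2,0,0],0],
  [74,[2,0,0],0],
  [74,[2,0,0],0],
  [74,[0,0,0],0],
])

```text
time: 21.4
tool_pos: [0.6266, 0.1956, 0.0629]
ee_rot: [-3.141, -0.001, 0.032]
wrist_force: [-3.3, 0.4, 1.6]
width: 0.0667
finger_force: 6.6
```

Request:
carry_out([
  [74,[1,0,0],0],
  [74,[1,0,0],0],
  [74,[0,0,0],0],
])

```text
time: 21.7
tool_pos: [0.6282, 0.1956, 0.0629]
ee_rot: [-3.141, -0.0, 0.032]
wrist_force: [-4.6, -0.1, 3.6]
width: 0.0668
finger_force: 6.6
```

Request:
carry_out([
  [74,[0.7,0,0],0],
  [74,[0.7,0,0],0],
  [74,[0,0,0],0],
])

```text
time: 22.0
tool_pos: [0.6295, 0.1956, 0.0629]
ee_rot: [-3.141, 0.0, 0.032]
wrist_force: [-4.6, -0.6, 4.3]
width: 0.0667
finger_force: 6.6
```

Request:
carry_out([
  [74,[0,0,-0.4],0],
  [74,[0.7,0,0],0],
  [74,[0.7,0,0],0],
  [74,[0,0,0],0],
])

```text
time: 22.4
tool_pos: [0.631, 0.1956, 0.0629]
ee_rot: [-3.142, 0.0, 0.032]
wrist_force: [-5.1, 0.2, 4.2]
width: 0.067
finger_force: 6.6
```

Request:
carry_out([
  [74,[0.5,0,0],0],
  [74,[0.5,0,0],0],
  [74,[0,0,0],0],
])

```text
time: 22.7
tool_pos: [0.632, 0.1956, 0.0629]
ee_rot: [-3.142, -0.0, 0.032]
wrist_force: [-5.0, -0.4, 4.1]
width: 0.0668
finger_force: 6.6
```

Run:
```python
from h import *
c=robot.get_calibration('wrist'); o=robot.get_obs(); im=robot.snapshot('wrist')
print(o['time'],o['tool_pos'],o['wrist_force'],o['finger_force'])
g=im.min(2).astype(int); print(g[100:160:2,280])
b=100+np.argmin(np.diff(g[100:140,280])); print(b,cast(c,[[280,b]],.028),cast(c,[[280,145]],.088))
```

```text
22.7 [0.632  0.1956 0.0629] [-4.9556 -0.3501  4.0767] 6.636047903448343
[193 193 193 193 194 183 171 193 194 194 194 194 194 194 193 194 172 106
 115 107 108 123 160 195 194 193 194 195 195 195]
133 [[0.6945 0.1963 0.028 ]] [[0.693 0.197 0.088]]
```

Request:
carry_out([
  [74,[0.5,0,0],0],
  [74,[0.5,0,0],0],
  [74,[0,0,0],0],
])

```text
time: 23.05
tool_pos: [0.6323, 0.1956, 0.0628]
ee_rot: [3.141, 0.002, 0.032]
wrist_force: [-7.4, -0.6, 4.5]
width: 0.0668
finger_force: 6.6
```

Request:
carry_out([
  [74,[0.5,0,0],0],
  [74,[0.5,0,0],0],
  [74,[0,0,0],0],
])

```text
time: 23.35
tool_pos: [0.6329, 0.1956, 0.0627]
ee_rot: [3.141, 0.003, 0.032]
wrist_force: [-7.5, 0.1, 4.6]
width: 0.0666
finger_force: 6.6
```

Contact: the force rose to 7.5 N and the TCP stalled. I release and retreat upwards.

Request:
carry_out([
  [73,[-0.5,0,0],0],
  [70,[0,0,0],0],
  [30,[0,0,0],0],
  [30,[0,0,0],0],
  [30,[0,0,0],0],
  [30,[0,0,-40],0],
  [30,[0,0,-45],0],
  [30,[0,0,-45],0],
])

```text
time: 24.15
tool_pos: [0.6332, 0.1955, 0.1935]
ee_rot: [3.141, 0.001, 0.031]
wrist_force: [0.8, 1.4, 0.3]
width: 0.0828
finger_force: 0.0
```

Request:
carry_out([
  [30,[-30,0,-30],0],
  [30,[-40,0,0],0],
  [30,[-30,0,0],0],
  [30,[0,0,0],0],
  [30,[0,0,0],0],
  [30,[0,0,0],0],
])

```text
time: 24.75
tool_pos: [0.5344, 0.1924, 0.2226]
ee_rot: [3.141, -0.001, 0.031]
wrist_force: [0.8, 0.7, 0.8]
width: 0.0829
finger_force: 0.0
```

Run:
```python
from h import *
im,c=look('pics/w7.png',bot=300)
t=robot.get_calibration('top'); im=robot.snapshot('top'); cv2.imwrite('pics/top9.png',im)
```

```text
24.75 [0.5344 0.1924 0.2226] [ 3.1415 -0.0007  0.0312] [0.8224 0.7042 0.8122]
(277, 241, 75, 59) ((474.9642333984375, 158.4293975830078), (54.85641860961914, 63.834964752197266), 1.7694441080093384)
(111, 230, 75, 67) ((477.51123046875, 298.6377868652344), (56.43124008178711, 63.72426223754883), 7.923348903656006)
(50, 191, 29, 31) ((527.4632568359375, 370.9947204589844), (18.043718338012695, 22.829862594604492), 62.449886322021484)
(381, 3, 179, 262) ((588.1831665039062, 20.497737884521484), (145.1177978515625, 192.6432342529297), 82.86194610595703)
(215, 0, 202, 145) ((636.5807495117188, 166.65194702148438), (104.20550537109375, 149.76332092285156), 1.8166686296463013)
```

View pics/w7.png

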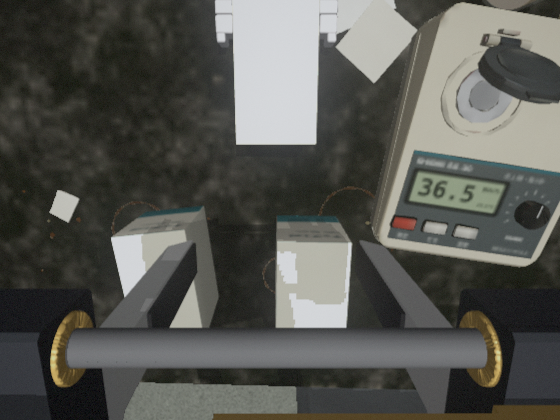

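The carton sits between the cheeks: its near top edge is at row 145, columns 236–317, and the cheeks are centred on column 277. One numeric check, then hand-in.

Run:
```python
from h import *
c=robot.get_calibration('wrist')
k=cast(c,[[236,145],[317,145]],.088); print(k,k.mean(0), 'home near-end x ~',.6943-.111, 'yaw',(k[1]-k[0])[0]/np.linalg.norm(k[1]-k[0]))
print('cheek mid',cast(c,[[277,20]],.028))
o=robot.get_obs(); print(o['time'])
print(robot.close_job())
```

```text
[[0.5818 0.2266 0.088 ]
 [0.5838 0.1616 0.088 ]] [0.5828 0.1941 0.088 ] home near-end x ~ 0.5833 yaw 0.031152073330516825
cheek mid [[0.6879 0.1968 0.028 ]]
24.85
the job is handed in; nothing more can be done
None
```

The full carton is the left one (about 0.59 kg); it is home in the stop, square and released, with both empties in their places, and the job is handed in at 24.9 s with no verdict returned. While being weighed, all three cartons came about 4–5 mm clear of the bench (under the 8 mm limit), so "never lifting it clear" was not strictly kept.

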